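# Hang the varnished frames to dry and close the varnish

### The arm

A 7-joint arm with a two-finger parallel gripper is mounted at the origin on the work surface. World frame = base frame: x ahead of the robot, y to its left, z up, the work surface at z = 0. Lengths are in m, angles in rad, forces in N, time in s.
With the tool pointing down it reaches from about 0.425 to 0.875 m from the base axis. Payload 4.7 kg.
Tool frame: the origin (TCP) lies at the very end of the fingers, on their centre line; the grasp point (between the pads) lies 19 mm behind it; z points along the fingers, y is the line along which they close (so a half turn about z gives the same grasp; the last joint's range is limited). The gripper opens to 87 mm and grips with 3 to 60 N. Pads are 19 mm wide; open, the fingers measure 117 mm over their backs; the gripper's body (75 mm by 190 mm) begins 51 mm behind the grasp point.
Start: joints at [-1.288, 0.321, -0.07, 1.45, 0.023, 1.371, -0.057], TCP at [0.173, 0.627, 0.223] pointing down, gripper open.
Joint ranges: [-2.86, 2.86], [-0.3, 2.09], [-1.38, 1.24], [0.06, 2.45], [-1.56, 4.7], [0.09, 2.05], [-2.69, 2.69]. Speed limits (rad/s): [2.57, 2.57, 3.14, 3.14, 3.14, 3.14, 3.14].

### API

Orientations are given as a rotation vector (axis times angle).
In Python, from bench import get_state, get_image, get_calibration, close_job gives the robot as it stands.
- The arm moves only by the shell command python3 -m crank 'ROWS' [FORCE]. ROWS is JSON, a list of rows, each a list of 5 numbers: the opening, from 0 (shut) to 1 (fully open), then the shift along the world's x, y, z in units of 0.2 m (1.0 is 0.2 m), then the turn about the world's z in units of 2 pi rad (1.0 is 2 pi rad). A call has 1 to 5 rows; each row is the pose to reach, as a shift and turn from the pose commanded when the call began, turning the shorter way round; what a row does not reach only later rows make up. A row lasts 1/8 s, in which the tool goes at most 62.5 mm and 10.7 degrees, less where a joint would pass 70% of its speed; a pose out of reach is approached as far as the arm can. A call with a number of a shift or a turn outside -1 to 1 is refused whole. A call with a gripper value outside its range is refused whole. The fingers move at their own pace and stop on an object; FORCE is the grip in N (left out, the last holds). Time passes only in rows, so rows that repeat a pose let the fingers close. It gives the time, the measured TCP pose, the force, the opening and the grip force at its end, in the units of the state.
- get_state(): the state, without advancing time (a new reading comes with each control period).
- get_image(name): name is "scene" or "top"; returns the picture (400x640x3 uint8, red, green, blue); there is no depth.
- get_calibration(name): a dict with "fovy" (degrees; the focal length in pixels is half the picture's height over the tangent of half this angle, whatever the lens; pixels are square), "cx", "cy" (the principal point, pixels), "k1" (the pictures are not rectified: a ray, as slopes to the right and down, at radius r is drawn at 1 + k1 r^2 times it, then the intrinsics apply), "R" (3x3) and "t" (3): a world point X has camera coordinates R X + t. Camera axes: x right, y down, z forward; pixel columns grow to the right and rows downward; lengths in m; the calibration is good to about 2 mm. A picture is of the moment at which its call begins. get_calibration takes no time and is no camera call.
- close_job(): hands the job in; it is judged then, once.
The state is a dict: "time": time; "joint_positions": joint angles; "qd": joint speeds; "joint_torque": joint torques, N m; "position": TCP position; "tool_rot": TCP orientation; "ft_force": force on the tool from outside, world axes, zero at the start; "torque": the same for the moment, N m; "grip_width": opening from 0.0 (shut) to 1.0 (fully open); "grip_force": force on a finger pad.
Only numpy, scipy, OpenCV 4.12 (cv2) and the standard library are available. Lean on these libraries where they do the work, as an engineer would, in place of code of your own. Each camera call takes 0.05 s, during which the arm holds its last target. There are 200 camera calls.

### The job

The small picture frames in the slotted rack have just been varnished: swing the folded drying arm on the side of the supply cubby all the way out, square to the panel, and hang every frame on it by the frame's top bar, upright and free. Also close both varnish bottles, each with the stopper that fits it, set straight and fully home with its wooden head down on the rim. Leave everything else on the table where it is, and do not tip the bottles over.

Things in the scene. Friction and masses are not known exactly. Their poses are not given: they have to be found in the camera images.
- hook (a joint): folding drying arm: steel bar, 10 mm square, 180 mm long, on a vertical pin 25 mm off the side panel of the plywood cubby (fixed, 420 long, 220 deep, 220 mm tall; the panel faces the table's middle, roughly -y). 0 = folded along the panel, 1.571 = square to it, at its stop; grows counter-clockwise seen from above. Stiff hinge (0.12 N m); the arm stays where left.
- hook_hinge (a point): on the pin's axis at the height of the bar's centre line (208 mm above the table). The frame turns with the arm: the bar runs from here along -x, z up. A knuckle 14 mm across surrounds the pin, not higher than the bar.
- hook_tip (a point): on the axis of the arm's upturned end: a round post 10 mm thick standing up at 180 mm from the pin; this point is 29 mm above the bar's top, and a 13 mm ball end reaches 9 mm higher. The post can be pinched from above. Same axes as hook_hinge.
- hook_mid (a point): middle of the arm's length, on the top of the bar (213 mm above the table). Same axes as hook_hinge.
- rack: low wooden rack, fixed, 130 x 155 mm, with three parallel slots along its own x axis, at y = -48, 0 and 48 mm, each 18 mm wide; slot floor 10 mm and slot walls 36 mm above the table. Origin at the centre of its underside.
- frame1: light wood picture frame, no glass: 150 wide (x), 130 tall (z), 16 mm thick (y), bars 22 mm wide, opening 106 x 86 mm, 0.14 kg. Origin at the middle of its lower edge. 2 or 3 of these stand upright in the rack's slots; the others are absent.
- frame2: light wood picture frame, no glass: 150 wide (x), 130 tall (z), 16 mm thick (y), bars 22 mm wide, opening 106 x 86 mm, 0.14 kg. Origin at the middle of its lower edge. 2 or 3 of these stand upright in the rack's slots; the others are absent.
- frame3: light wood picture frame, no glass: 150 wide (x), 130 tall (z), 16 mm thick (y), bars 22 mm wide, opening 106 x 86 mm, 0.14 kg. Origin at the middle of its lower edge. 2 or 3 of these stand upright in the rack's slots; the others are absent.
- frame1_bar (a point): middle of the underside of the top bar of this frame, 108 mm above its lower edge; this is what rests on the arm.
- frame2_bar (a point): middle of the underside of the top bar of this frame, 108 mm above its lower edge; this is what rests on the arm.
- frame3_bar (a point): middle of the underside of the top bar of this frame, 108 mm above its lower edge; this is what rests on the arm.
- bottle_big: the larger amber glass varnish bottle, open, loose, 0.55 kg: squat, 96 mm across, 96 mm tall, neck 42 mm outside, bore 32 mm. Origin at the centre of its underside.
- bottle_big_mouth (a point): centre of the larger bottle's mouth, level with its rim, 96 mm above its underside.
- bottle_small: the smaller amber glass varnish bottle, open, loose, 0.3 kg: squat, 76 mm across, 80 mm tall, neck 35 mm outside, bore 25 mm. Origin at the centre of its underside.
- bottle_small_mouth (a point): centre of the smaller bottle's mouth, level with its rim, 80 mm above its underside.
- stopper_big: stopper of the larger bottle, standing on its narrow end on the table: tapered cork plug 24 mm long, 24 mm thick at the foot and 28 mm under the head, and a round dark wooden head 42 mm across and 18 mm high. Total 42 mm; 45 g. Origin at the centre of the plug's foot, z towards the head.
- stopper_big_collar (a point): centre of the underside of that head, 24 mm above the plug's foot; it lies on the bottle's rim when the stopper is home.
- stopper_small: stopper of the smaller bottle, standing on its narrow end: plug 21 mm long, 17 mm thick at the foot and 21 mm under the head, round dark wooden head 35 mm across and 16 mm high. Total 37 mm; 25 g. Origin at the centre of the plug's foot, z towards the head.
- stopper_small_collar (a point): centre of the underside of that head, 21 mm above the plug's foot; it lies on the bottle's rim when the stopper is home.
- glue: bystander: a glue stick standing up (white, 28 mm across, 85 mm tall). Leave it alone.
- tape: bystander: a roll of masking tape lying flat (96 mm across, 24 mm high). Leave it alone.
- varnish_brush: bystander: a flat brush lying along its own x axis (170 mm long, under 40 mm wide, origin at its middle). Leave it alone.
- tape_dispenser: bystander: a heavy black tape dispenser (60 x 150 x 90 mm). Leave it alone.
Things that resemble listed ones, but are neither listed nor needed, are in the scene too. Leave any grey or turquoise look-alike of the bottle_big alone.

How it is judged:
On the way:
1. the drying arm is swung fully out (at least 1.4 rad) (value of joint hook above 1.4 rad), for 0.2 s.
At the end, for the whole second after the job is handed in: Arm out at least 1.4 rad; each frame present hangs on it by its top bar (within 35 mm sideways, 15 mm in height, on the bar's length), leaning under 0.4 rad, at rest; each stopper in its own bottle, within 4 mm of centre, collar within 3 mm of the rim, straight within 0.09 rad; bottles upright (value of joint hook above 1.4 rad and x of frame1_bar in the frame of hook_mid between -0.085 and 0.085 m and y of frame1_bar in the frame of hook_mid between -0.035 and 0.035 m and z of frame1_bar in the frame of hook_mid between -0.012 and 0.015 m and angle between each of frame1, frame2, frame3's own z axis and vertical below 0.4 rad and linear speed of each of frame1, frame2, frame3 below 0.05 m/s and x of frame2_bar in the frame of hook_mid between -0.085 and 0.085 m and y of frame2_bar in the frame of hook_mid between -0.035 and 0.035 m and z of frame2_bar in the frame of hook_mid between -0.012 and 0.015 m and x of frame3_bar in the frame of hook_mid between -0.085 and 0.085 m and y of frame3_bar in the frame of hook_mid between -0.035 and 0.035 m and z of frame3_bar in the frame of hook_mid between -0.012 and 0.015 m and horizontal distance between stopper_big_collar and bottle_big_mouth below 0.004 m and z of stopper_big_collar in the frame of bottle_big_mouth between -0.004 and 0.003 m and angle between the z axis of stopper_big and the z axis of bottle_big, either way round below 0.09 rad and angle between each of bottle_big, bottle_small's own z axis and vertical below 0.05 rad and linear speed of each of stopper_big, stopper_small below 0.02 m/s and horizontal distance between stopper_small_collar and bottle_small_mouth below 0.004 m and z of stopper_small_collar in the frame of bottle_small_mouth between -0.004 and 0.003 m and angle between the z axis of stopper_small and the z axis of bottle_small, either way round below 0.09 rad); the robot touches nothing.
It fails at once if a bystander was pushed more than 30 mm (distance of any of glue, tape, varnish_brush, tape_dispenser from where it was at the start of the episode above 0.03 m).
It fails at once if a bottle was tipped over (angle between any of bottle_big, bottle_small's own z axis and vertical above 0.7 rad).
Of frame1, frame2, frame3 only 2 to 3 are there at a start; the rules pass over those that are not, and their reading is None.
At some moment in a run one of bottle_big, bottle_small may be knocked a few centimetres aside while the robot is not near it.
It also fails if it takes over 210 s, if anything falls off the work surface, if the arm or the gripper's body presses on something with over 40 N, if the wrist force passes 120 N, or if a joint passes its speed limit or range.

## Working session

There is one attempt and no reset: what is moved stays moved. The work goes in short steps, Python scripts to look and compute and a shell command to move; the robot and the scene stay as the last step left them, time stands still between calls to the robot, and variables do not carry over. Pictures are saved under pics/ and viewed, at most 14 in all, crops included, and the job is handed in when it is done.

```bash
ls; mkdir -p pics
cat > h.py <<'E'
import numpy as np, cv2
from bench import *
def K(n):
    c=get_calibration(n); f=200/np.tan(np.radians(c['fovy'])/2)
    return c,f,np.array(c['R']),np.array(c['t'])
def proj(n,X):
    c,f,R,t=K(n); p=R@np.array(X)+t; s=p[:2]/p[2]; s=s*(1+c['k1']*(s@s)); return s*f+[c['cx'],c['cy']]
def ray(n,uv):
    c,f,R,t=K(n); d=(np.array(uv)-[c['cx'],c['cy']])/f; s=d.copy()
    for _ in range(30): s=d/(1+c['k1']*(s@s))
    return -R.T@t, R.T@np.array([s[0],s[1],1])
def atz(n,uv,z):
    o,d=ray(n,uv); return o+d*(z-o[2])/d[2]
def tri(uv1,uv2):
    o1,d1=ray('scene',uv1);o2,d2=ray('top',uv2)
    d1/=np.linalg.norm(d1);d2/=np.linalg.norm(d2)
    s=np.linalg.lstsq(np.c_[d1,-d2],o2-o1,rcond=None)[0]
    a,b=o1+d1*s[0],o2+d2*s[1]; return (a+b)/2,np.linalg.norm(a-b)
def snap(n,f): 
    im=get_image(n)[:,:,::-1].copy(); cv2.imwrite(f,im); return im
def crop(src,f,x0,y0,x1,y1,k):
    cv2.imwrite(f,cv2.resize(cv2.imread(src)[y0:y1,x0:x1],None,fx=k,fy=k,interpolation=cv2.INTER_CUBIC))
E
python3 - <<'E'
from h import *
a=snap('scene','pics/s0.png'); b=snap('top','pics/t0.png')
np.set_printoptions(precision=4,suppress=True)
for n in('scene','top'):
    c,f,R,t=K(n); print(n,f,c['cx'],c['cy'],c['k1'],-R.T@t,R[2])
print(get_state())
E
```

```text
pics
scene 379.39546843207023 322.23370182165814 197.35502908898457 -0.05609435731907963 [ 1.3126 -0.0972  0.8236] [-0.7924  0.0523 -0.6078]
top 489.777635680505 316.00236057705206 195.03924460594524 0.007761300876141983 [ 0.2625 -0.0285  1.3664] [ 0.1902  0.0133 -0.9816]
{'time': 0.1, 'joint_positions': array([-1.2879,  0.3217, -0.0701,  1.4516,  0.0226,  1.3708, -0.0569]), 'qd': array([-0.0005, -0.0018, -0.0007, -0.0042,  0.0007, -0.0004, -0.0003]), 'joint_torque': array([  0.0001, -49.2569,  -0.4054, -31.3403,  -0.064 ,   0.0393,
         0.0001]), 'position': array([0.1725, 0.6262, 0.2216]), 'tool_rot': array([-0.4209, -3.1131,  0.0027]), 'ft_force': array([-0.0267,  0.3116,  0.7546]), 'torque': array([-0.0005, -0.0252,  0.0518]), 'grip_force': 0.0, 'grip_width': 0.9986456597386009}
```

View pics/s0.png

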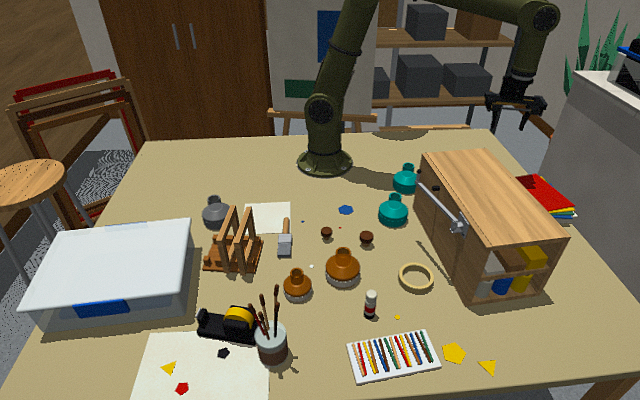

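View pics/t0.png

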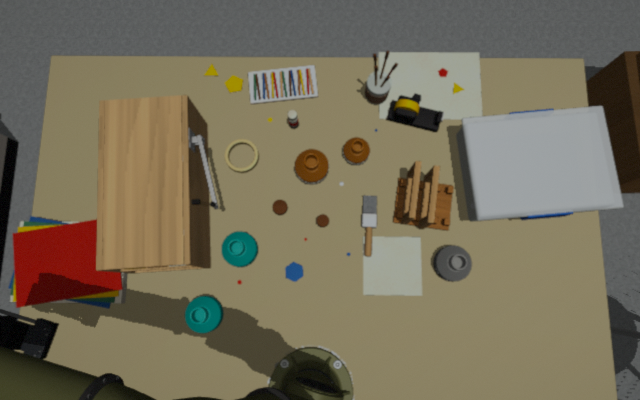

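Run:
```python
from h import *
a=cv2.imread('pics/t0.png');s=cv2.imread('pics/s0.png')
r=lambda i,x0,y0,x1,y1,k:cv2.resize(i[y0:y1,x0:x1],None,fx=k,fy=k,interpolation=cv2.INTER_CUBIC)
# top: hook (180-240,125-215), objects (260-460,130-250)
cv2.imwrite('pics/c1.png',np.hstack([r(a,175,125,275,250,4),r(a,265,125,365,250,4)]))
cv2.imwrite('pics/c2.png',np.vstack([r(a,350,150,465,240,5),np.zeros((10,575,3),np.uint8)]))
cv2.imwrite('pics/c3.png',r(s,195,195,385,305,4))
```

```text
(no output)
```

View pics/c1.png

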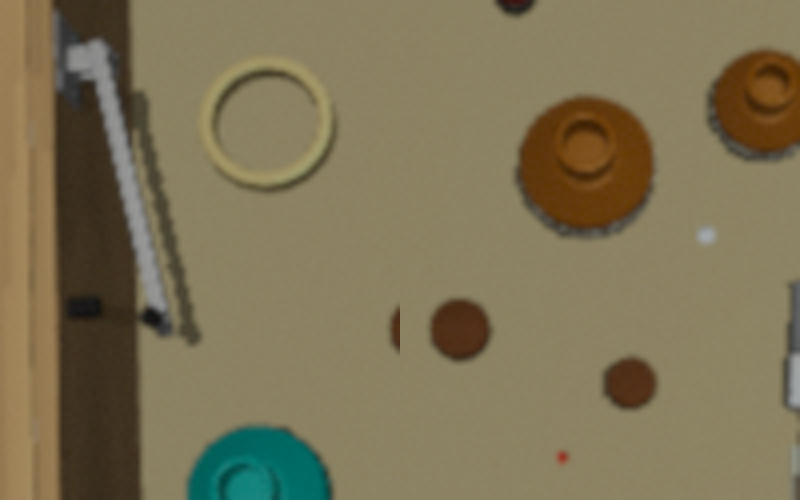

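View pics/c2.png

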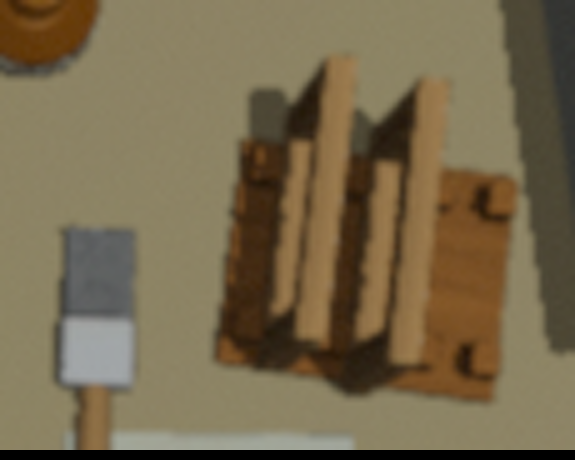

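View pics/c3.png

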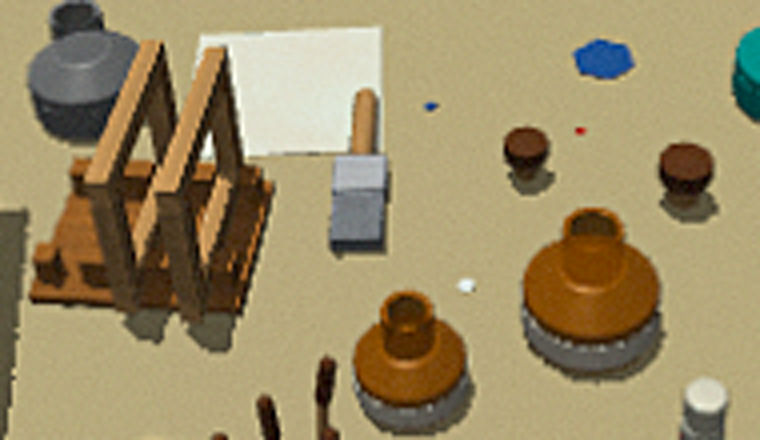

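```bash
python3 - <<'E'
from h import *
np.set_printoptions(precision=4,suppress=True)
T={'hinge':((199.2,137.5),.213),'tipball':((213,204.3),.248),'big':((311.2,161.75),.096),'small':((357.5,146.75),.080),'sb':((280,207.2),.042),'ss':((322.8,220.5),.037),
'A1':((418.4,161.6),.14),'A2':((412.4,218),.14),'B1':((436.6,166),.14),'B2':((431,222.4),.14),'tape':((242,155.5),.024),'glue':((293,117),.085)}
for k,(uv,z) in T.items():
    X=atz('top',uv,z); print(k,X,np.hypot(X[0],X[1]),'scene',proj('scene',X),(proj('scene',X)-[195,195])*4)
print('big,small tri',tri((343.75,250.5),(311.2,161.75)),tri((297,272),(357.5,146.75)))
E
python3 - <<'E'
import cv2
s=cv2.imread('pics/s0.png')
cv2.imwrite('pics/c4.png',cv2.resize(s[160:260,380:500],None,fx=5,fy=5,interpolation=cv2.INTER_CUBIC))
E
```

```text
hinge [0.6272 0.2763 0.213 ] 0.6854129331513311 scene [454.5004 218.4804] [1038.0017   93.9218]
tipball [0.4549 0.2256 0.248 ] 0.5077324587394868 scene [417.977  169.3384] [ 891.908  -102.6463]
big [0.5994 0.0027 0.096 ] 0.5993831495216774 scene [342.2584 250.1015] [589.0337 220.4062]
small [ 0.647  -0.1224  0.08  ] 0.6584965159823212 scene [295.9271 270.2206] [403.7086 300.8824]
sb [0.4842 0.0878 0.042 ] 0.49206076953598066 scene [365.6102 233.9136] [682.4408 155.6543]
ss [ 0.4494 -0.03    0.037 ] 0.45035792743380826 scene [325.7289 229.3666] [522.9156 137.4665]
A1 [ 0.5907 -0.2747  0.14  ] 0.6515063589156135 scene [235.638  241.2243] [162.552  184.8971]
A2 [ 0.4437 -0.2557  0.14  ] 0.5121404528968088 scene [247.8461 205.4968] [211.3844  41.9872]
B1 [ 0.5795 -0.3211  0.14  ] 0.6625074150820526 scene [218.288  239.0839] [ 93.1518 176.3356]
B2 [ 0.4331 -0.3021  0.14  ] 0.528026227322602 scene [232.1894 203.958 ] [148.7575  35.832 ]
tape [0.6349 0.2014 0.024 ] 0.6660532632208366 scene [414.6642 273.8204] [878.6568 315.2815]
glue [0.7289 0.0549 0.085 ] 0.7309325240855137 scene [369.3288 290.1234] [697.315  380.4935]
big,small tri (array([0.5999, 0.0047, 0.0948]), np.float64(0.003951501164352313)) (array([ 0.6486, -0.1214,  0.0749]), np.float64(0.0028772458895682048))
```

View pics/c4.png

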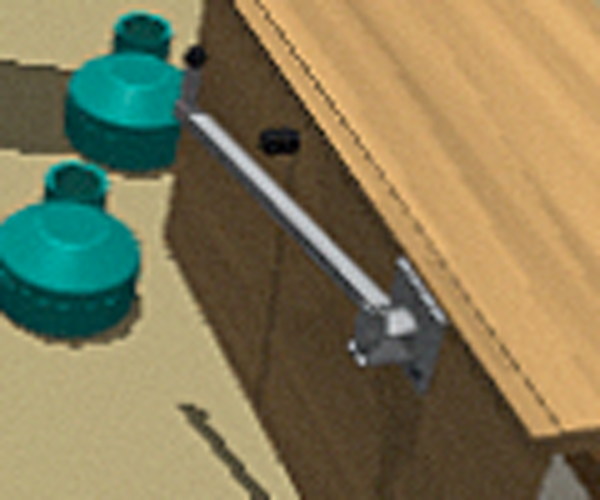

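Run:
```python
from h import *
a=atz('top',(188.2,125),.22);b=atz('top',(190,247.5),.22);h=np.array([.6272,.2763])
d=(b-a)[:2];d/=np.linalg.norm(d);print('panel',a,b,'yaw',np.degrees(np.arctan2(-d[1],-d[0])))
n=np.array([-d[1],d[0]]);print('hinge off',(h-a[:2])@n, 'tip out',h+.18*n)
t=np.array([.4549,.2256]);v=t-h;t0=np.arctan2(v[1],v[0]);te=np.arctan2(n[1],n[0])+ (2*np.pi if n[1]<0 else 0)
t0=t0%(2*np.pi);print('angle now',np.pi/2-(te-t0))
for q in np.linspace(t0,te,11): print(((h+.18*np.array([np.cos(q),np.sin(q)])-t)/.2).round(3))
print('shift to post',((np.r_[t,.220]-get_state()['position'])/.2).round(3))
print(proj('top',[.627,.0963,.248]),proj('scene',[.627,.0963,.248]))
```

```text
panel [0.65677101 0.30343146 0.22      ] [0.35649802 0.28048355 0.22      ] yaw 4.3702479981750395
hinge off 0.02479922116764934 tip out [0.64091623 0.09682336]
angle now 0.2099019084233178
[-0.002 -0.001]
[ 0.041 -0.115]
[ 0.098 -0.223]
[ 0.17  -0.322]
[ 0.254 -0.411]
[ 0.35  -0.487]
[ 0.455 -0.55 ]
[ 0.568 -0.597]
[ 0.686 -0.629]
[ 0.808 -0.645]
[ 0.93  -0.644]
shift to post [ 1.412 -2.003 -0.008]
[270.84450469 133.78728651] [384.3270677  211.06727892]
```

```bash
python3 -m crank '[[0.5,0,0,0.3,0],[0.5,0.1,-0.25,0.5,0],[0.5,0.3,-0.5,0.5,0],[0.5,0.48,-0.72,0.5,0],[0.5,0.65,-0.95,0.5,0]]' 25; python3 -m crank '[[0.5,0.2,-0.28,0,0],[0.5,0.4,-0.55,0,0],[0.5,0.55,-0.8,0,0],[0.5,0.76,-1,0,0],[0.5,0.76,-1,0,0]]'
python3 - <<'E'
from h import *
p=get_state()['position'];print(((np.array([.4549,.2256,.220])-p)/.2).round(3),p)
snap('top','pics/t1.png')
crop('pics/t1.png','pics/c5.png',170,120,270,240,5)
E
```

```text
time: 0.72
position: [0.304, 0.4345, 0.3224]
tool_rot: [0.422, 3.113, -0.0]
ft_force: [0.1, 0.9, 0.3]
grip_width: 0.545
grip_force: 0.0
time: 1.35
position: [0.4578, 0.2312, 0.3224]
tool_rot: [0.437, 3.11, -0.002]
ft_force: [-0.3, 0.9, 1.1]
grip_width: 0.501
grip_force: 0.0
[-0.014 -0.028 -0.512] [0.45778851 0.23115252 0.32241378]
```

View pics/c5.png

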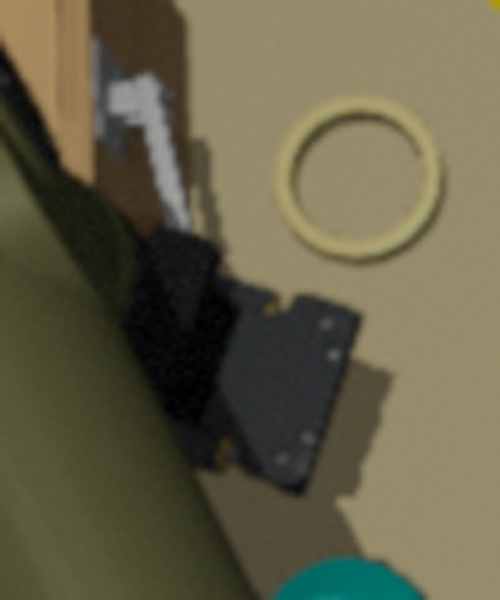

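```bash
python3 -m crank '[[0.5,-0.015,-0.025,-0.25,0],[0.5,-0.015,-0.025,-0.45,0],[0.5,-0.015,-0.025,-0.51,0],[0,-0.015,-0.025,-0.51,0],[0,-0.015,-0.025,-0.51,0]]' 20;python3 -m crank '[[0,0,0,0,0],[0,0,0,0,0]]'
```

```text
time: 2.02
position: [0.4524, 0.2327, 0.2224]
tool_rot: [0.42, 3.111, 0.003]
ft_force: [-0.1, -0.4, -0.9]
grip_width: 0.356
grip_force: 0.0
time: 2.28
position: [0.452, 0.2319, 0.2214]
tool_rot: [0.421, 3.112, 0.001]
ft_force: [-0.8, -1.1, -0.1]
grip_width: 0.127
grip_force: 0.6
```

```bash
python3 -m crank '[[0,0,0,0,0],[0,0,0,0,0]]';python3 - <<'E'
from h import *
s=get_state();t=s['position'][:2];print(t,s['grip_width'],s['grip_force'])
h=np.array([.6272,.2763]);v=t-h;r=np.hypot(*v);t0=np.arctan2(v[1],v[0])%(2*np.pi);te=np.radians(274.4);print(r,t0)
for q in np.linspace(t0,te,11): print(((h+r*np.array([np.cos(q),np.sin(q)])-t)/.2).round(3))
E
```

```text
time: 2.52
position: [0.4518, 0.2317, 0.2212]
tool_rot: [0.421, 3.113, 0.001]
ft_force: [-1.2, -1.4, 4.3]
grip_width: 0.107
grip_force: 20.0
[0.4518402  0.23167375] 0.10679744226098559 20.000773491337895
0.18094905373046652 3.390787005000481
[0. 0.]
[ 0.04 -0.12]
[ 0.096 -0.233]
[ 0.167 -0.338]
[ 0.252 -0.431]
[ 0.349 -0.512]
[ 0.457 -0.578]
[ 0.573 -0.629]
[ 0.694 -0.663]
[ 0.82 -0.68]
[ 0.946 -0.679]
```

```bash
python3 -m crank '[[0,0.04,-0.12,0,0],[0,0.096,-0.233,0,0],[0,0.167,-0.338,0,0],[0,0.252,-0.431,0,0],[0,0.349,-0.512,0,0]]';python3 -m crank '[[0,0.108,-0.066,0,0],[0,0.224,-0.117,0,0],[0,0.345,-0.151,0,0],[0,0.471,-0.168,0,0],[0,0.6,-0.167,0,0]]';python3 -m crank '[[0,0.02,0,0,0],[0,0.02,0,0,0],[0,0.02,0,0,0]]'
```

```text
time: 3.15
position: [0.5228, 0.1311, 0.2214]
tool_rot: [0.418, 3.111, 0.007]
ft_force: [2.6, 6.0, 0.5]
grip_width: 0.105
grip_force: 20.0
time: 3.78
position: [0.6381, 0.101, 0.2206]
tool_rot: [-0.412, -3.104, -0.007]
ft_force: [-28.6, 3.2, 14.2]
grip_width: 0.107
grip_force: 20.0
time: 4.15
position: [0.6397, 0.1004, 0.2203]
tool_rot: [-0.413, -3.101, -0.006]
ft_force: [-16.4, 5.4, 9.3]
grip_width: 0.107
grip_force: 20.0
```

```bash
python3 -m crank '[[0,-0.02,0,0,0],[0.4,-0.02,0,0,0],[0.4,-0.02,0,0,0],[0.4,-0.02,0,0,0],[0.4,-0.02,0.3,0,0]]';python3 -m crank '[[0.46,0,0,0.3,0],[0.46,-0.1,-0.3,0.3,0],[0.46,-0.2,-0.6,0.3,0],[0.46,-0.35,-0.9,0.3,0.01],[0.46,-0.5,-1,0.3,0.0222]]';python3 - <<'E'
from h import *
snap('top','pics/t2.png');snap('scene','pics/s2.png');print(get_state()['position'])
a=cv2.imread('pics/t2.png')[120:280,180:300];b=cv2.imread('pics/s2.png')[150:270,360:480]
cv2.imwrite('pics/c6.png',np.hstack([cv2.resize(a,None,fx=3,fy=3,interpolation=2),cv2.resize(b,(440,480),interpolation=2)]))
E
```

```text
time: 4.78
position: [0.6445, 0.1338, 0.2207]
tool_rot: [0.449, 3.102, -0.041]
ft_force: [4.2, -44.1, -4.3]
grip_width: 0.906
grip_force: 20.1
time: 5.4
position: [0.5404, -0.0494, 0.2807]
tool_rot: [0.21, 3.134, -0.003]
ft_force: [-0.5, 0.2, -0.2]
grip_width: 0.469
grip_force: 0.0
[ 0.53887616 -0.04981826  0.28129533]
```

View pics/c6.png

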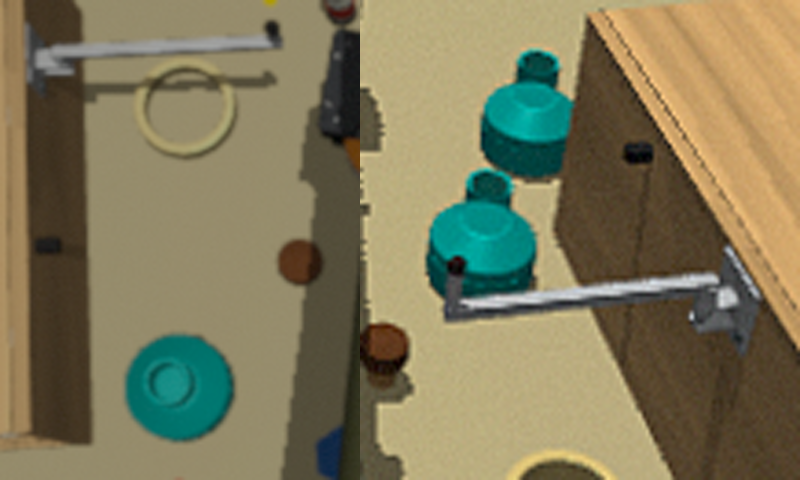

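Run:
```python
from h import *
np.set_printoptions(precision=4,suppress=True)
b=atz('top',(270.7,129.5),.248);h=np.array([.6272,.2763]);v=b[:2]-h
print('ball',b,np.hypot(*v),'joint',np.pi/2-np.radians(274.37)+np.arctan2(v[1],v[0])%(2*np.pi))
# knuckle hinge in new image (58,55)/3
print(atz('top',(180+60/3,120+55/3),.213))
s=get_state();p=s['position'];R=cv2.Rodrigues(s['tool_rot'])[0];print(p,R[:,1],np.degrees(np.arctan2(R[1,1],R[0,1]))%180,s['joint_positions'])
A=np.array([.5172,-.2652,.122]);print('toA',((A-p)/.2).round(3))
```

```text
ball [0.6377 0.097  0.248 ] 0.17964011196574553 joint 1.5529531649577946
[0.6251 0.2743 0.213 ]
[ 0.5389 -0.0498  0.2813] [0.1363 0.9907 0.0001] 82.16737150933224 [-0.4815  0.0605  0.5533  1.6499 -0.0322  1.4401  1.5093]
toA [-0.108 -1.077 -0.796]
```

```bash
python3 -m crank '[[0.46,-0.03,-0.3,0,0],[0.46,-0.06,-0.6,0,0],[0.46,-0.1,-0.9,0,0],[0.46,-0.1,-1,0,0],[0.46,-0.1,-1,0,0]]'
python3 - <<'E'
from h import *
s=get_state();p=s['position']
A=np.array([.5172,-.2652,.122]);print('toA',p,((A-p)/.2).round(3));R=cv2.Rodrigues(s['tool_rot'])[0];print(np.degrees(np.arctan2(R[1,1],R[0,1]))%180)
E
```

```text
time: 6.12
position: [0.5212, -0.246, 0.2805]
tool_rot: [-0.21, -3.134, 0.002]
ft_force: [0.1, 0.5, -0.0]
grip_width: 0.464
grip_force: 0.0
toA [ 0.52120241 -0.24598813  0.28049086] [-0.02  -0.096 -0.792]
82.35122956916591
```

```bash
python3 -m crank '[[0.46,-0.02,-0.095,-0.3,0],[0.46,-0.02,-0.095,-0.55,0],[0.46,-0.02,-0.095,-0.7,0],[0.46,-0.02,-0.095,-0.79,0],[0.46,-0.02,-0.095,-0.79,0]]' 30; python3 -m crank '[[0,0,0,0,0],[0,0,0,0,0],[0,0,0,0,0],[0,0,0,0,0]]' 30; python3 -m crank '[[0,0,0,0.1,0],[0,0,0,0.3,0],[0,0,0,0.55,0],[0,0,0,0.75,0],[0,0,0,0.75,0]]'
python3 - <<'E'
from h import *
snap('scene','pics/s3.png'); s=get_state(); print(s['position'])
a=atz
crop('pics/s3.png','pics/c7.png',190,90,340,240,4)
E
```

```text
time: 6.75
position: [0.5176, -0.2615, 0.1217]
tool_rot: [-0.2, -3.133, -0.001]
ft_force: [-0.3, 0.6, 0.7]
grip_width: 0.463
grip_force: 0.0
time: 7.25
position: [0.5179, -0.2633, 0.1234]
tool_rot: [0.203, 3.134, 0.0]
ft_force: [-1.2, -0.3, 2.9]
grip_width: 0.181
grip_force: 30.0
time: 7.88
position: [0.519, -0.2645, 0.2773]
tool_rot: [0.203, 3.128, -0.003]
ft_force: [-0.2, -0.4, -1.0]
grip_width: 0.18
grip_force: 30.0
[ 0.51799761 -0.26374423  0.27478551]
```

View pics/c7.png

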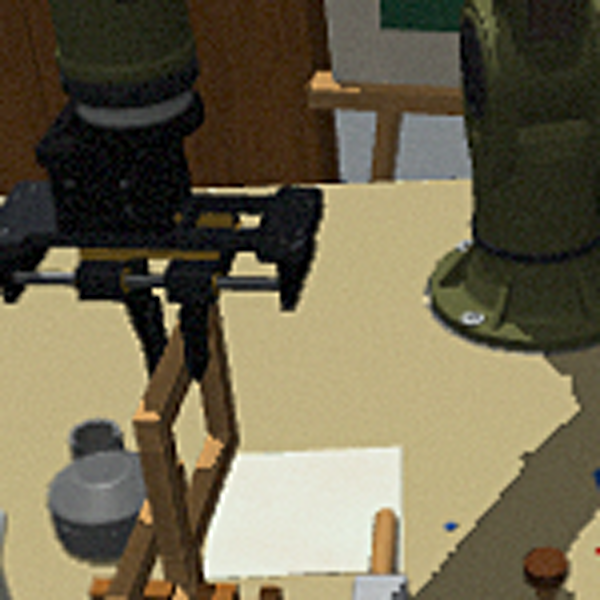

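```bash
python3 -m crank '[[0,0.05,0.2,0,0],[0,0.15,0.45,0,0.01],[0,0.25,0.65,0,0.02],[0,0.35,0.85,0,0.0317],[0,0.35,0.85,0,0.0317]]'; python3 -m crank '[[0,0.1,0.25,0,0],[0,0.2,0.5,0,0],[0,0.26,0.7,0,0],[0,0.26,0.7,0,0]]'
python3 - <<'E'
from h import *
s=get_state();p=s['position']
print(p,((np.array([[.640,.052,.275],[.6296,.231,.275]])-p)/.2).round(3));R=cv2.Rodrigues(s['tool_rot'])[0];print(np.degrees(np.arctan2(R[1,1],R[0,1]))%180,s['joint_positions'])
snap('scene','pics/s4.png');snap('top','pics/t4.png')
a=cv2.imread('pics/t4.png')[90:210,190:330];b=cv2.imread('pics/s4.png')[140:260,340:480]
cv2.imwrite('pics/c8.png',np.hstack([cv2.resize(a,(400,343),interpolation=2),cv2.resize(b,(400,343),interpolation=2)]))
E
```

```text
time: 8.55
position: [0.5895, -0.0868, 0.2713]
tool_rot: [0.126, -3.138, -0.002]
ft_force: [-0.7, -0.5, -1.1]
grip_width: 0.177
grip_force: 30.0
time: 9.05
position: [0.6401, 0.0524, 0.2711]
tool_rot: [0.122, -3.137, -0.001]
ft_force: [0.9, -1.4, -1.7]
grip_width: 0.181
grip_force: 30.0
[0.64006678 0.05236449 0.27105823] [[-0.    -0.002  0.02 ]
 [-0.052  0.893  0.02 ]]
94.45518918032435 [-0.53057928  0.30898005  0.52549341  1.4140535  -0.15484875  1.46129606
  1.64001565]
```

View pics/c8.png

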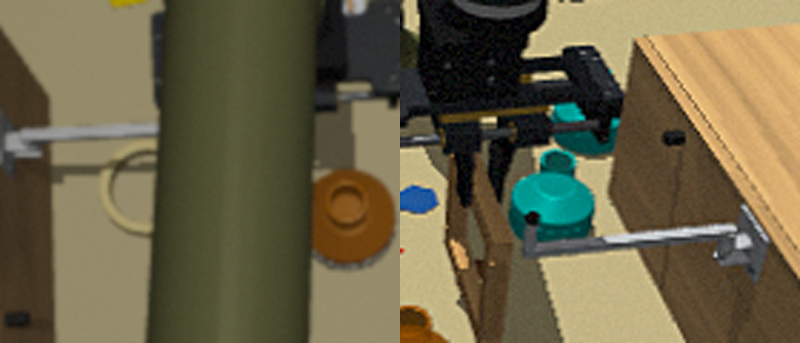

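My odd reading during the earlier release was my own typo (0.3 in the y column); the arm is still at its stop. Now threading the frame.

```bash
python3 -m crank '[[0,0,0,0.05,0],[0,-0.01,0.25,0.05,0],[0,-0.03,0.5,0.05,0],[0,-0.045,0.75,0.05,0],[0,-0.052,0.893,0.05,0]]'; python3 -m crank '[[0,0,0,0,0],[0,0,0,-0.15,0],[0,0,0,-0.25,0],[0,0,0,-0.28,0],[0,0,0,-0.28,0]]'
python3 - <<'E'
from h import *
s=get_state();p=s['position'];print(p,s['ft_force'],s['grip_width'])
E
```

```text
time: 9.78
position: [0.6288, 0.2276, 0.2836]
tool_rot: [-0.112, 3.139, 0.002]
ft_force: [-0.6, -0.0, -1.5]
grip_width: 0.184
grip_force: 30.0
time: 10.4
position: [0.6292, 0.2247, 0.2267]
tool_rot: [0.108, -3.14, 0.0]
ft_force: [-0.4, 0.6, -0.6]
grip_width: 0.179
grip_force: 30.0
[0.62921928 0.22469139 0.22671872] [-0.39184303  0.64244863 -0.58357113] 0.17869472228246192
```

```bash
python3 -m crank '[[0,0,0,-0.02,0],[0,0,0,-0.035,0],[0,0,0,-0.045,0],[0,0,0,-0.045,0]]'
python3 - <<'E'
from h import *
s=get_state();p=s['position'];print(p,s['ft_force'],s['grip_width'])
snap('scene','pics/s5.png')
crop('pics/s5.png','pics/c9.png',360,150,480,260,5)
E
```

```text
time: 10.9
position: [0.6292, 0.2256, 0.2184]
tool_rot: [-0.11, 3.139, 0.001]
ft_force: [-0.8, -0.7, 3.7]
grip_width: 0.18
grip_force: 30.0
[0.62918691 0.2255598  0.21838833] [-0.75496172 -0.67681443  3.74882547] 0.1803760283702826
```

View pics/c9.png

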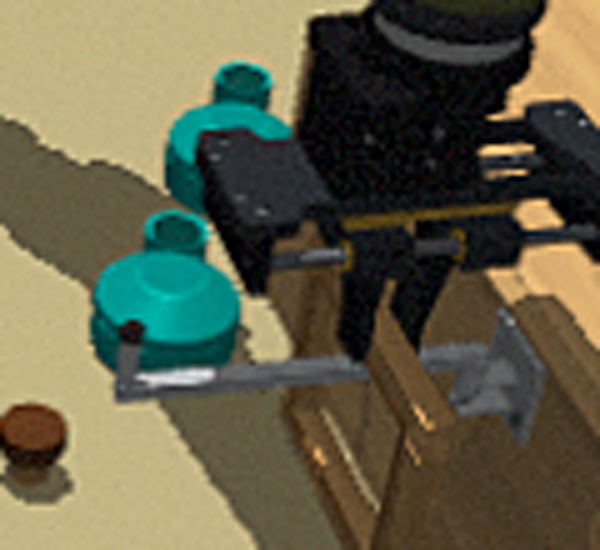

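```bash
python3 -m crank '[[0.4,0,0,0,0],[0.4,0,0,0,0],[0.4,0,0,0,0],[0.4,0,0,0.2,0],[0.4,0,0,0.4,0]]'; python3 -m crank '[[0.46,0,-0.1,0.1,0],[0.46,-0.02,-0.4,0.1,0],[0.46,-0.05,-0.7,0.1,0],[0.46,-0.1,-1,0.1,0],[0.46,-0.1,-1,0.1,0]]'
python3 - <<'E'
from h import *
s=get_state();p=s['position'];print(((np.array([.5063,-.3116,.122])-p)/.2).round(3),p)
snap('scene','pics/s6.png');snap('top','pics/t6.png')
a=cv2.imread('pics/t6.png')[90:290,170:470];b=cv2.imread('pics/s6.png')[150:290,360:480]
cv2.imwrite('pics/c10.png',np.hstack([cv2.resize(a,(525,350),interpolation=2),cv2.resize(b,(275,350),interpolation=2)]))
E
```

```text
time: 11.58
position: [0.6287, 0.2254, 0.2979]
tool_rot: [0.11, -3.138, 0.001]
ft_force: [0.8, 0.0, 0.3]
grip_width: 0.397
grip_force: 0.0
time: 12.2
position: [0.6077, 0.0156, 0.318]
tool_rot: [-0.089, 3.14, -0.004]
ft_force: [-0.2, 0.4, 0.9]
grip_width: 0.463
grip_force: 0.0
[-0.507 -1.636 -0.98 ] [0.6077455  0.01563599 0.31800182]
```

View pics/c10.png

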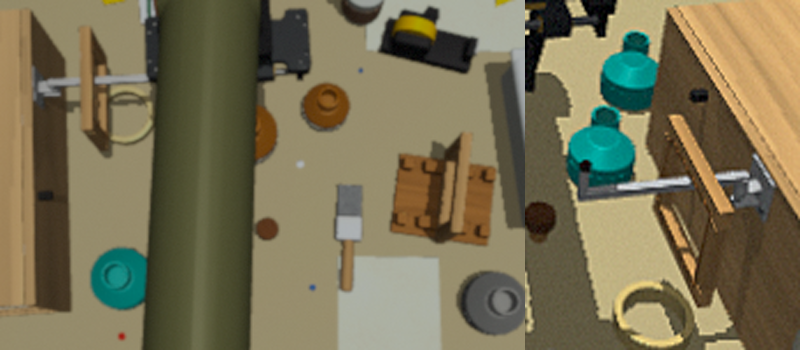

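```bash
python3 -m crank '[[0.46,-0.1,-0.25,0,0],[0.46,-0.2,-0.5,0,-0.01],[0.46,-0.3,-0.75,0,-0.02],[0.46,-0.4,-1,0,-0.0317],[0.46,-0.4,-1,0,-0.0317]]'; python3 -m crank '[[0.46,-0.05,-0.25,0,0],[0.46,-0.1,-0.5,-0.1,0],[0.46,-0.1,-0.61,-0.3,0],[0.46,-0.1,-0.61,-0.4,0],[0.46,-0.1,-0.61,-0.4,0]]';  python3 - <<'E'
from h import *
s=get_state();p=s['position'];print(((np.array([.5063,-.3116,.122])-p)/.2).round(3),p);R=cv2.Rodrigues(s['tool_rot'])[0];print(np.degrees(np.arctan2(R[1,1],R[0,1]))%180)
E
```

```text
time: 12.92
position: [0.5271, -0.1789, 0.3178]
tool_rot: [-0.214, -3.134, 0.002]
ft_force: [0.6, 0.8, -0.0]
grip_width: 0.463
grip_force: 0.0
time: 13.55
position: [0.5092, -0.294, 0.2353]
tool_rot: [-0.198, -3.131, -0.003]
ft_force: [0.8, 0.5, 0.3]
grip_width: 0.46
grip_force: 0.0
[-0.015 -0.088 -0.566] [ 0.50922946 -0.29403078  0.23527302]
82.77024224979054
```

```bash
python3 -m crank '[[0.46,-0.013,-0.08,-0.2,0],[0.46,-0.013,-0.08,-0.4,0],[0.46,-0.013,-0.08,-0.56,0],[0.46,-0.013,-0.08,-0.56,0],[0,-0.013,-0.08,-0.56,0]]' 30; python3 -m crank '[[0,0,0,0,0],[0,0,0,0,0],[0,0,0,0,0],[0,0,0,0,0]]' 30; python3 -m crank '[[0,0,0,0.1,0],[0,0,0,0.3,0],[0,0,0,0.55,0],[0,0,0,0.8,0],[0,0,0,0.8,0]]'
```

```text
time: 14.18
position: [0.5081, -0.3124, 0.1275]
tool_rot: [0.2, 3.133, -0.001]
ft_force: [0.3, 1.0, 0.2]
grip_width: 0.413
grip_force: 0.0
time: 14.68
position: [0.5072, -0.3126, 0.1267]
tool_rot: [0.203, 3.133, 0.0]
ft_force: [0.2, 1.0, 5.4]
grip_width: 0.181
grip_force: 30.0
time: 15.3
position: [0.5078, -0.3145, 0.2908]
tool_rot: [0.204, 3.127, -0.005]
ft_force: [0.2, -0.1, -2.1]
grip_width: 0.177
grip_force: 29.9
```

```bash
python3 -m crank '[[0,0.05,0.22,0,0],[0,0.15,0.5,0,0.01],[0,0.25,0.75,0,0.02],[0,0.35,1,0,0.0317],[0,0.35,1,0,0.0317]]'; python3 -m crank '[[0,0.1,0.25,0,0],[0,0.2,0.5,-0.02,0],[0,0.3,0.8,-0.04,0],[0,0.3,0.8,-0.05,0],[0,0.3,0.8,-0.05,0]]'
python3 - <<'E'
from h import *
s=get_state();p=s['position']
print(p,((np.array([[.640,.052,.280],[.6337,.161,.280]])-p)/.2).round(3));R=cv2.Rodrigues(s['tool_rot'])[0];print(np.degrees(np.arctan2(R[1,1],R[0,1]))%180)
snap('scene','pics/s7.png');crop('pics/s7.png','pics/c11.png',350,140,480,270,4)
E
```

```text
time: 15.92
position: [0.5775, -0.1056, 0.2839]
tool_rot: [0.126, -3.137, -0.004]
ft_force: [0.2, -0.5, -1.1]
grip_width: 0.186
grip_force: 29.9
time: 16.55
position: [0.6358, 0.0462, 0.2744]
tool_rot: [0.108, -3.137, 0.003]
ft_force: [0.2, 0.1, -2.1]
grip_width: 0.18
grip_force: 29.9
[0.6358047  0.04620323 0.27444115] [[ 0.021  0.029  0.028]
 [-0.011  0.574  0.028]]
93.9607211070614
```

View pics/c11.png

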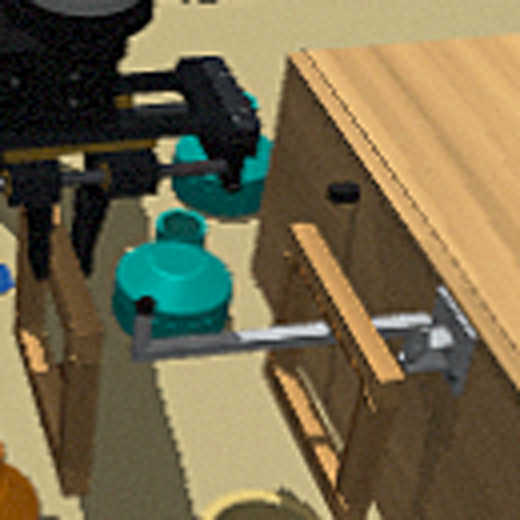

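```bash
python3 -m crank '[[0,0.005,0,0.03,0],[0,-0.005,0.25,0.03,0],[0,-0.01,0.5,0.03,0],[0,-0.01,0.575,0.03,0],[0,-0.01,0.575,0.03,0]]'; python3 -m crank '[[0,0,0,-0.1,0],[0,0,0,-0.2,0],[0,0,0,-0.25,0],[0,0,0,-0.25,0]]'
python3 - <<'E'
from h import *
s=get_state();p=s['position'];print(p,s['ft_force'],s['grip_width'])
E
```

```text
time: 17.23
position: [0.6345, 0.1625, 0.2819]
tool_rot: [-0.111, 3.139, -0.0]
ft_force: [-0.1, -1.3, -2.2]
grip_width: 0.185
grip_force: 29.9
time: 17.73
position: [0.634, 0.1616, 0.2306]
tool_rot: [0.108, -3.138, 0.001]
ft_force: [0.1, -0.4, -1.8]
grip_width: 0.178
grip_force: 29.9
[0.63399226 0.16160809 0.23058065] [ 0.0513037  -0.3613821  -1.81636359] 0.17750230573573642
```

Contact is expected at TCP z about 0.2217, so I'm lowering another 9–10 mm.

```bash
python3 -m crank '[[0,0,0,-0.02,0],[0,0,0,-0.035,0],[0,0,0,-0.045,0],[0,0,0,-0.045,0]]'
python3 - <<'E'
from h import *
s=get_state();p=s['position'];print(p,s['ft_force'],s['grip_width'])
E
```

```text
time: 18.23
position: [0.6344, 0.1625, 0.2225]
tool_rot: [0.11, -3.14, -0.0]
ft_force: [0.1, -0.4, -1.5]
grip_width: 0.18
grip_force: 29.9
[0.63439665 0.1625402  0.22251149] [ 0.07244281 -0.3535093  -1.47686614] 0.17983360039017426
```

```bash
python3 -m crank '[[0,0,0,-0.01,0],[0,0,0,-0.01,0]]'; python3 -m crank '[[0,0,0,-0.01,0],[0,0,0,-0.01,0]]'
```

```text
time: 18.48
position: [0.635, 0.1626, 0.2216]
tool_rot: [-0.11, 3.138, 0.001]
ft_force: [0.2, 1.5, 2.7]
grip_width: 0.18
grip_force: 29.9
time: 18.73
position: [0.636, 0.1627, 0.2215]
tool_rot: [-0.11, 3.135, 0.002]
ft_force: [-0.9, 0.2, 10.3]
grip_width: 0.183
grip_force: 30.0
```

```bash
python3 -m crank '[[0.4,0,0,0.01,0],[0.4,0,0,0.01,0],[0.4,0,0,0.01,0],[0.4,0,0,0.2,0],[0.4,0,0,0.4,0]]'; python3 -m crank '[[0.6,0,0,0.1,0],[0.6,-0.05,-0.3,0.1,0],[0.6,-0.15,-0.55,0.1,0],[0.6,-0.25,-0.8,0.1,0],[0.6,-0.3,-1,0.1,0]]';python3 -m crank '[[0.6,-0.05,-0.25,0,0],[0.6,-0.1,-0.5,0,0],[0.6,-0.2,-0.8,0,0],[0.6,-0.3,-1,0,0],[0.6,-0.3,-1,0,0]]'
python3 - <<'E'
from h import *
np.set_printoptions(precision=4,suppress=True)
snap('scene','pics/s8.png');t=snap('top','pics/t8.png');print(get_state()['position'])
h=cv2.cvtColor(t,cv2.COLOR_BGR2HSV)
# blobs of amber/brown between cols 255..375, rows 130..240
m=((h[:,:,0]<16)&(h[:,:,1]>130)).astype(np.uint8); 
n,l,st,c=cv2.connectedComponentsWithStats(m)
for i in range(1,n):
    if st[i,4]>60 and 200<c[i][0]<460: print(st[i],c[i],t[int(c[i][1]),int(c[i][0])])
E
```

```text
time: 19.35
position: [0.6339, 0.1624, 0.2984]
tool_rot: [0.11, -3.137, 0.001]
ft_force: [1.1, -0.2, 0.9]
grip_width: 0.396
grip_force: 0.0
time: 19.98
position: [0.5732, -0.0401, 0.3186]
tool_rot: [0.107, -3.14, -0.001]
ft_force: [-0.2, -0.2, -0.4]
grip_width: 0.596
grip_force: 0.0
time: 20.6
position: [0.5116, -0.2426, 0.3189]
tool_rot: [0.096, -3.14, 0.002]
ft_force: [-0.2, 0.5, 0.6]
grip_width: 0.602
grip_force: 0.0
[ 0.5144 -0.2373  0.3184]
[343 144  26  19  63] [352.1111 154.6032] [ 16  69 114]
[273 200  14  15 156] [279.5385 206.7628] [28 55 91]
[317 215  12  12 107] [322.2897 220.1963] [26 53 90]
```

Run:
```python
from h import *
np.set_printoptions(precision=4,suppress=True)
for cam,items in {'top':{'big':(294,148,330,184),'small':(342,136,372,165),'sb':(272,199,290,216),'ss':(315,213,331,229)},'scene':{'big':(325,246,361,288),'small':(282,266,313,302),'frameB_in_rack':(200,200,240,270)}}.items():
    a=cv2.imread(f'pics/{cam[0]}0.png');b=cv2.imread(f'pics/{cam[0]}8.png')
    for k,(x0,y0,x1,y1) in items.items():
        r=cv2.matchTemplate(b,a[y0:y1,x0:x1],cv2.TM_CCOEFF_NORMED);_,v,_,p=cv2.minMaxLoc(r);print(cam,k,np.subtract(p,(x0,y0)),round(v,3))
t=cv2.imread('pics/t8.png');h=cv2.cvtColor(t,cv2.COLOR_BGR2HSV)
m=((h[:,:,0]<22)&(h[:,:,1]>150)).astype(np.uint8)
n,l,st,c=cv2.connectedComponentsWithStats(m)
for i in range(1,n):
    if st[i,4]>60 and 200<c[i][0]<460: print(st[i],c[i])
```

```text
top big [0 0] 0.997
top small [0 0] 0.879
top sb [0 0] 0.999
top ss [-42 -13] 0.84
scene big [0 0] 0.994
scene small [0 0] 0.755
scene frameB_in_rack [0 0] 0.62
[344 138  25  25 505] [356.2    150.0337]
[295 150  33  32 837] [311.2246 165.3548]
[273 201  14  13 140] [279.65   206.8643]
[317 215  11  11  97] [322.2577 220.268 ]
```

```bash
python3 -m crank '[[0.75,-0.08,0.25,0,0],[0.75,-0.16,0.5,0,0],[0.75,-0.24,0.75,-0.1,0],[0.75,-0.33,1,-0.2,0],[0.75,-0.33,1,-0.4,0]]' 15; python3 -m crank '[[0.75,0,0,-0.2,0],[0.75,0,0,-0.4,0],[0.75,0,0,-0.5,0],[0.75,0,0,-0.5,0]]'
python3 - <<'E'
from h import *
p=get_state()['position'];print(p,((np.array([.4495,-.0295,.023])-p)/.2).round(3))
print(tri((276,285),(385,55)),tri((263,295),(377,55)),tri((263,295),(392,65)), tri((276,285),(392,65)))
E
```

```text
time: 21.32
position: [0.4488, -0.0308, 0.239]
tool_rot: [-0.128, 3.136, 0.003]
ft_force: [0.4, -1.2, -0.2]
grip_width: 0.75
grip_force: 0.0
time: 21.82
position: [0.4472, -0.0359, 0.1371]
tool_rot: [0.114, -3.136, 0.001]
ft_force: [-0.3, 0.1, 0.1]
grip_width: 0.754
grip_force: 0.0
[ 0.44719437 -0.03594039  0.13709744] [ 0.012  0.032 -0.57 ]
(array([ 0.83095746, -0.16698481,  0.24809906]), np.float64(0.02265535725962138)) (array([ 0.84124136, -0.17140375,  0.23019609]), np.float64(0.02091627586656733)) (array([ 0.82321304, -0.1928614 ,  0.2097843 ]), np.float64(0.01579956968355365)) (array([ 0.81373731, -0.17767208,  0.2292409 ]), np.float64(0.04014241261148841))
```

```bash
python3 -m crank '[[0.75,0.012,0.032,-0.2,0],[0.75,0.012,0.032,-0.4,0],[0.75,0.012,0.032,-0.5,0],[0.75,0.012,0.032,-0.57,0],[0.75,0.012,0.032,-0.57,0]]' 15;python3 -m crank '[[0,0,0,0,0],[0,0,0,0,0],[0,0,0,0,0],[0,0,0,0,0],[0,0,0,0,0]]'
python3 - <<'E'
from h import *
s=get_state();print(s['position'],s['grip_width']*87,s['grip_force'])
E
```

```text
time: 22.45
position: [0.451, -0.0306, 0.0246]
tool_rot: [0.111, -3.139, 0.0]
ft_force: [0.7, 0.1, -0.2]
grip_width: 0.751
grip_force: 0.0
time: 23.08
position: [0.4511, -0.0311, 0.0248]
tool_rot: [-0.11, 3.139, 0.0]
ft_force: [0.6, 0.5, 1.7]
grip_width: 0.397
grip_force: 15.0
[ 0.45107192 -0.03106749  0.02480363] 34.56272922071213 15.000060695456341
```

```bash
python3 -m crank '[[0,0,0,0.3,0],[0,0.1,-0.05,0.55,0],[0,0.35,-0.15,0.63,0],[0,0.6,-0.28,0.63,0],[0,0.85,-0.4,0.63,0]]'; python3 -m crank '[[0,0.138,-0.06,0,0],[0,0.138,-0.06,0,0],[0,0.138,-0.06,0,0]]'
python3 - <<'E'
from h import *
s=get_state();p=s['position'];print(p,s['grip_width']*87,((np.array([.6487,-.1235,.105])-p)/.2).round(4),s['ft_force'])
snap('top','pics/t9.png');snap('scene','pics/s9.png')
for cam,k in (('scene',(282,266,313,302)),('top',(342,136,372,165))):
    a=cv2.imread(f'pics/{cam[0]}0.png');b=cv2.imread(f'pics/{cam[0]}9.png');x0,y0,x1,y1=k
    r=cv2.matchTemplate(b,a[y0:y1,x0:x1],cv2.TM_CCOEFF_NORMED);_,v,_,q=cv2.minMaxLoc(r);print(cam,np.subtract(q,(x0,y0)),v)
E
```

```text
time: 23.7
position: [0.6227, -0.1115, 0.1509]
tool_rot: [-0.111, 3.139, 0.0]
ft_force: [0.3, -0.1, 0.7]
grip_width: 0.398
grip_force: 15.0
time: 24.08
position: [0.6476, -0.1229, 0.15]
tool_rot: [0.109, -3.138, -0.001]
ft_force: [1.0, -0.2, 0.7]
grip_width: 0.397
grip_force: 15.0
[ 0.64760479 -0.12291296  0.14998011] 34.49943856564029 [ 0.0055 -0.0029 -0.2249] [ 1.01215046 -0.18723272  0.65808214]
scene [0 0] 0.9309396743774414
top [-271   83] 0.6312038898468018
```

```bash
python3 -m crank '[[0,0.004,-0.003,-0.12,0],[0,0.004,-0.003,-0.22,0],[0,0.004,-0.003,-0.25,0],[0,0.004,-0.003,-0.25,0]]'; python3 -m crank '[[0,0,0,-0.03,0],[0,0,0,-0.05,0],[0,0,0,-0.065,0],[0,0,0,-0.065,0]]'
```

```text
time: 24.68
position: [0.649, -0.1235, 0.1004]
tool_rot: [0.11, -3.139, -0.001]
ft_force: [0.1, -0.7, -0.5]
grip_width: 0.401
grip_force: 15.0
time: 25.18
position: [0.6495, -0.1236, 0.0876]
tool_rot: [-0.11, 3.139, 0.0]
ft_force: [1.4, 0.5, 1.2]
grip_width: 0.4
grip_force: 15.0
```

```bash
python3 -m crank '[[0,0,0,-0.01,0],[0,0,0,-0.015,0],[0,0,0,-0.015,0]]'; python3 -m crank '[[0,0,0,-0.005,0],[0,0,0,-0.005,0]]'
```

```text
time: 25.55
position: [0.6499, -0.1237, 0.0851]
tool_rot: [-0.11, 3.138, 0.0]
ft_force: [2.0, 0.1, 2.2]
grip_width: 0.397
grip_force: 15.0
time: 25.8
position: [0.6505, -0.1235, 0.0848]
tool_rot: [-0.11, 3.137, 0.0]
ft_force: [2.0, 0.9, 5.9]
grip_width: 0.402
grip_force: 15.0
```

```bash
python3 -m crank '[[0.6,0,0,0,0],[0.6,0,0,0,0],[0.6,0,0,0,0],[0.6,0,0,0.2,0],[0.6,0,0,0.5,0]]'; python3 -m crank '[[0.75,-0.1,0.1,0.2,-0.029],[0.75,-0.3,0.3,0.2,-0.058],[0.75,-0.5,0.5,0.2,-0.087],[0.75,-0.7,0.75,0.2,-0.116],[0.75,-0.825,1,0.2,-0.145]]'; python3 -m crank '[[0.75,0,0,-0.1,-0.03],[0.75,0,0,-0.3,-0.06],[0.75,0,0,-0.35,-0.085],[0.75,0,0,-0.35,-0.105],[0.75,0,0,-0.35,-0.105]]'
python3 - <<'E'
from h import *
np.set_printoptions(precision=4,suppress=True)
s=get_state();p=s['position'];print(p,((np.array([.4855,.0868,.0275])-p)/.2).round(3))
R=cv2.Rodrigues(s['tool_rot'])[0];print(np.degrees(np.arctan2(R[1,1],R[0,1])),s['joint_positions'])
E
```

```text
time: 26.42
position: [0.6473, -0.1233, 0.182]
tool_rot: [0.109, -3.134, -0.001]
ft_force: [1.5, -0.2, 0.6]
grip_width: 0.601
grip_force: 0.0
time: 27.05
position: [0.496, 0.0552, 0.2234]
tool_rot: [-1.167, -2.915, -0.001]
ft_force: [1.3, 0.4, 0.0]
grip_width: 0.749
grip_force: 0.0
time: 27.68
position: [0.4973, 0.0542, 0.1533]
tool_rot: [-2.041, -2.387, 0.001]
ft_force: [0.2, -0.6, 0.3]
grip_width: 0.751
grip_force: 0.0
[0.4973 0.0542 0.1533] [-0.059  0.163 -0.629]
8.940228345502959 [-0.8165  0.0441  0.6776  1.9268 -0.0305  1.1816  0.0283]
```

```bash
python3 -m crank '[[0.75,-0.059,0.163,0,0],[0.75,-0.059,0.163,-0.25,0],[0.75,-0.059,0.163,-0.45,0],[0.75,-0.059,0.163,-0.628,0],[0.75,-0.059,0.163,-0.628,0]]' 15;python3 -m crank '[[0.75,0,0,0,0],[0,0,0,0,0],[0,0,0,0,0],[0,0,0,0,0],[0,0,0,0,0]]'
python3 - <<'E'
from h import *
s=get_state();print(s['position'],s['grip_width']*87,s['grip_force'])
E
```

```text
time: 28.3
position: [0.4835, 0.0862, 0.026]
tool_rot: [-2.039, -2.386, 0.008]
ft_force: [0.2, -0.3, -0.5]
grip_width: 0.751
grip_force: 0.0
time: 28.92
position: [0.4862, 0.0874, 0.0286]
tool_rot: [-2.042, -2.386, -0.002]
ft_force: [-1.1, -0.1, 3.2]
grip_width: 0.479
grip_force: 15.0
[0.48621067 0.08741424 0.02858415] 41.65458108070518 15.004477070033317
```

```bash
python3 -m crank '[[0,0,0,0.3,0],[0,0,0,0.6,0],[0,0.2,-0.15,0.7,0],[0,0.35,-0.28,0.7,0],[0,0.4,-0.32,0.7,0]]'
python3 - <<'E'
from h import *
s=get_state();p=s['position'];print(p,((np.array([.6014,.0023,.125])-p)/.2).round(4))
snap('top','pics/t10.png');snap('scene','pics/s10.png')
for cam,k in (('scene',(325,246,361,288)),('top',(294,148,330,184)),('scene',(284,280,311,302))):
    a=cv2.imread(f'pics/{cam[0]}0.png');b=cv2.imread(f'pics/{cam[0]}10.png');x0,y0,x1,y1=k
    r=cv2.matchTemplate(b,a[y0:y1,x0:x1],cv2.TM_CCOEFF_NORMED);_,v,_,q=cv2.minMaxLoc(r);print(cam,np.subtract(q,(x0,y0)),v)
E
```

```text
time: 29.55
position: [0.567, 0.021, 0.1683]
tool_rot: [2.046, 2.383, 0.0]
ft_force: [-0.2, 0.0, -0.4]
grip_width: 0.478
grip_force: 15.0
[0.56702687 0.02095511 0.16829126] [ 0.1719 -0.0933 -0.2165]
scene [0 0] 0.8560990691184998
top [ 46 -17] 0.586150586605072
scene [0 0] 0.9836829304695129
```

```bash
python3 -m crank '[[0,0.1,-0.06,0,0],[0,0.175,-0.1,0,0],[0,0.175,-0.1,-0.1,0],[0,0.175,-0.1,-0.22,0],[0,0.175,-0.1,-0.22,0]]'
python3 - <<'E'
from h import *
s=get_state();p=s['position'];print(p,((np.array([.6014,.0023,.105])-p)/.2).round(4),s['ft_force'])
E
```

```text
time: 30.28
position: [0.5987, 0.0044, 0.1217]
tool_rot: [-2.039, -2.385, 0.003]
ft_force: [-0.3, 0.5, -0.2]
grip_width: 0.472
grip_force: 15.0
[0.59872631 0.00438184 0.12166795] [ 0.0134 -0.0104 -0.0833] [-0.32663693  0.51481963 -0.16900994]
```

```bash
python3 -m crank '[[0,0.01,-0.008,-0.02,0],[0,0.01,-0.008,-0.05,0],[0,0.01,-0.008,-0.08,0],[0,0.01,-0.008,-0.08,0]]';python3 -m crank '[[0,0,0,-0.01,0],[0,0,0,-0.015,0],[0,0,0,-0.015,0]]'
```

```text
time: 30.78
position: [0.6023, 0.0017, 0.1073]
tool_rot: [-2.042, -2.385, 0.001]
ft_force: [-0.3, -0.4, -0.8]
grip_width: 0.478
grip_force: 15.0
time: 31.15
position: [0.6029, 0.0016, 0.1051]
tool_rot: [-2.042, -2.386, -0.001]
ft_force: [0.2, 0.3, -0.7]
grip_width: 0.477
grip_force: 15.0
```

```bash
python3 -m crank '[[0,-0.003,0.002,-0.01,0],[0,-0.003,0.002,-0.018,0],[0,-0.003,0.002,-0.018,0]]';python3 -m crank '[[0,0,0,-0.005,0],[0,0,0,-0.005,0]]'
```

```text
time: 31.52
position: [0.6021, 0.002, 0.1013]
tool_rot: [-2.042, -2.386, -0.001]
ft_force: [0.1, 0.3, -1.1]
grip_width: 0.479
grip_force: 15.0
time: 31.78
position: [0.6022, 0.002, 0.1004]
tool_rot: [-2.042, -2.386, -0.001]
ft_force: [-0.4, -0.4, -1.0]
grip_width: 0.476
grip_force: 15.0
```

```bash
python3 -m crank '[[0,0,0,-0.006,0],[0,0,0,-0.006,0]]';python3 -m crank '[[0,0,0,0,0],[0.65,0,0,0,0],[0.65,0,0,0,0],[0.65,0,0,0.1,0],[0.65,0,0,0.4,0]]';python3 -m crank '[[0.65,0,0,0.2,0],[0.65,-0.25,0,0.5,0],[0.65,-0.5,-0.25,0.5,0],[0.65,-0.55,-0.5,0.5,0],[0.65,-0.55,-0.8,0.5,0]]'; python3 -m crank '[[0.65,0,-0.3,0,0],[0.65,0,-0.6,0,0],[0.65,0,-0.6,0,0]]';  python3 - <<'E'
from h import *
s=get_state();print(s['position'])
snap('top','pics/t11.png');snap('scene','pics/s11.png')
t=cv2.imread('pics/t11.png');a=cv2.imread('pics/s11.png')
r=lambda i,w,h:cv2.resize(i,(w,h),interpolation=cv2.INTER_CUBIC)
cv2.imwrite('pics/c12.png',np.vstack([np.hstack([r(t[130:190,285:380],475,300),r(t[100:190,180:278],325,300)]),np.hstack([r(a[235:305,270:370],430,300),r(a[160:280,370:490],370,300)])]))
E
```

```text
time: 32.02
position: [0.6022, 0.002, 0.0992]
tool_rot: [-2.042, -2.386, -0.001]
ft_force: [0.3, -0.3, -0.9]
grip_width: 0.476
grip_force: 15.0
time: 32.65
position: [0.6002, 0.0022, 0.1785]
tool_rot: [-2.04, -2.384, 0.006]
ft_force: [0.3, 1.2, -0.1]
grip_width: 0.647
grip_force: 0.0
time: 33.28
position: [0.4914, -0.1595, 0.2814]
tool_rot: [-2.041, -2.388, -0.01]
ft_force: [1.1, -0.6, -0.5]
grip_width: 0.653
grip_force: 0.0
time: 33.65
position: [0.4898, -0.2845, 0.2806]
tool_rot: [2.055, 2.374, -0.005]
ft_force: [-0.2, 0.4, -0.1]
grip_width: 0.651
grip_force: 0.0
[ 0.48977739 -0.28453472  0.28058494]
```

View pics/c12.png

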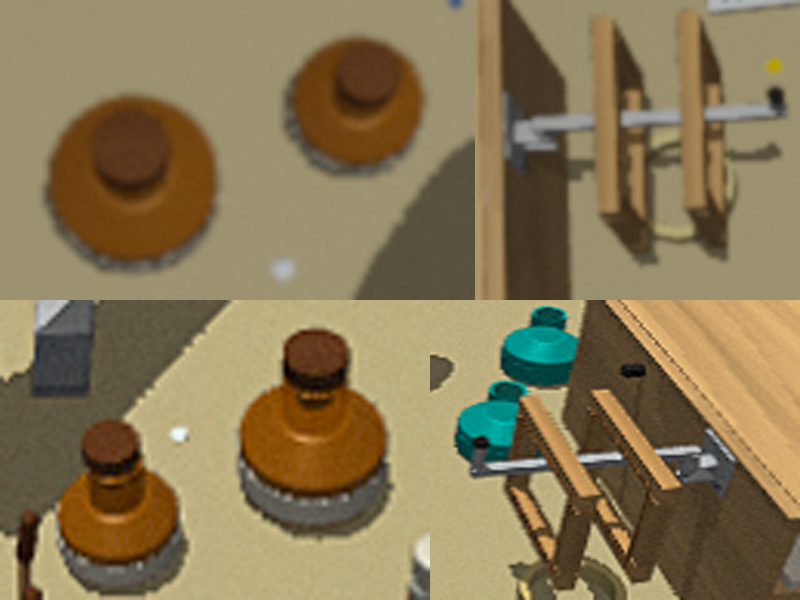

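Run:
```python
from h import *
np.set_printoptions(precision=4,suppress=True)
for n,m,zt,sc,tp in(('big',(.5994,.0027),.114,(343.5,246),(311.2,159.4)),('small',(.647,-.1224),.096,(295.8,266.3),(358.2,144.4))):
    for dz in(0,.004,.01): X=[*m,zt+dz];print(n,dz,proj('scene',X),proj('top',X))
    print('seen',sc,tp,tri(sc,tp),atz('top',tp,zt))
# amber/dark row profile on scene through the axis
a=cv2.imread('pics/s11.png')
for x in (343,295):
    y0=240 if x==343 else 260
    print(x,[(y,*a[y,x]) for y in range(y0,y0+24)])
```

```text
big 0 [342.4374 245.2862] [311.0715 159.9898]
big 0.004 [342.4802 244.1999] [311.0396 159.5939]
big 0.01 [342.5449 242.5602] [310.9914 158.9956]
seen (343.5, 246) (311.2, 159.4) (array([0.6014, 0.0039, 0.1132]), np.float64(0.0029154515996645206)) [0.601  0.0024 0.114 ]
small 0 [295.6434 265.9969] [357.9133 145.048 ]
small 0.004 [295.5677 264.9284] [358.0219 144.615 ]
small 0.01 [295.4534 263.3152] [358.1861 143.9606]
seen (295.8, 266.3) (358.2, 144.4) (array([ 0.6486, -0.1226,  0.0967]), np.float64(0.0011338700233660033)) [ 0.6488 -0.1232  0.096 ]
343 [(240, np.uint8(131), np.uint8(177), np.uint8(191)), (241, np.uint8(95), np.uint8(136), np.uint8(153)), (242, np.uint8(16), np.uint8(41), np.uint8(83)), (243, np.uint8(19), np.uint8(52), np.uint8(96)), (244, np.uint8(22), np.uint8(55), np.uint8(102)), (245, np.uint8(25), np.uint8(59), np.uint8(100)), (246, np.uint8(29), np.uint8(57), np.uint8(100)), (247, np.uint8(20), np.uint8(53), np.uint8(95)), (248, np.uint8(23), np.uint8(54), np.uint8(92)), (249, np.uint8(28), np.uint8(55), np.uint8(92)), (250, np.uint8(34), np.uint8(54), np.uint8(
[... 1119 characters left out ...]
 np.uint8(99)), (270, np.uint8(29), np.uint8(57), np.uint8(103)), (271, np.uint8(36), np.uint8(62), np.uint8(104)), (272, np.uint8(31), np.uint8(53), np.uint8(92)), (273, np.uint8(10), np.uint8(15), np.uint8(27)), (274, np.uint8(0), np.uint8(14), np.uint8(29)), (275, np.uint8(22), np.uint8(20), np.uint8(30)), (276, np.uint8(30), np.uint8(76), np.uint8(121)), (277, np.uint8(28), np.uint8(100), np.uint8(157)), (278, np.uint8(19), np.uint8(27), np.uint8(48)), (279, np.uint8(4), np.uint8(38), np.uint8(74)), (280, np.uint8(0), np.uint8(49), np.uint8(90)), (281, np.uint8(0), np.uint8(50), np.uint8(87)), (282, np.uint8(0), np.uint8(43), np.uint8(85)), (283, np.uint8(0), np.uint8(44), np.uint8(83))]
```

```bash
python3 -m crank '[[0.65,0,0,0,0],[0.65,0,0,0,0],[0.65,0,0,0,0]]'; python3 -c "
from h import *
a=get_image('scene')[:,:,::-1].astype(int);b=cv2.imread('pics/s11.png').astype(int)
print(np.abs(a-b)[160:310,270:480].max())
print(close_job())"
```

```text
time: 34.12
position: [0.4926, -0.277, 0.2795]
tool_rot: [-2.04, -2.388, -0.002]
ft_force: [0.9, 0.7, 0.3]
grip_width: 0.646
grip_force: 0.0
122
the job is handed in; nothing more can be done
None
```

The job is handed in, with no verdict returned: the drying arm is out at its stop, both frames present hang on it, and both bottles are closed with their own stoppers (the last pictures show the stopper heads at seated height); my final before/after picture check showed changes around the bottles and drying arm (differences up to 122 of 255) that I did not look into before handing in.

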